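Change the worn filing block on a jeweller's bench

ROBOT

A 7-joint arm with a two-finger parallel gripper is mounted at the origin on the work surface. World frame = base frame: x ahead of the robot, y to its left, z up, the work surface at z = 0. Lengths are in m, angles in rad, forces in N, time in s.
With the tool pointing down it reaches from about 0.4 to 0.875 m from the base axis. Payload 19.3 kg.
Tool frame: the origin (TCP) lies at the very end of the fingers, on their centre line; the grasp point (between the pads) lies 19 mm behind it; z points along the fingers, y is the direction in which the jaws open and shut (so a half turn about z gives the same grasp; the last joint's range is limited). The gripper opens to 85 mm and grips with 20 to 120 N. Pads are 22 mm wide; open, the fingers measure 114 mm over their backs; the gripper's body (76 mm by 85 mm) begins 54 mm behind the grasp point. The pads swing forward as they close: fully open they stand 13 mm farther back than shut.
Start: joints at [-1.348, 0.521, -0.036, 1.599, 0.021, 1.021, -0.113], TCP at [0.18, 0.598, 0.231] pointing down, gripper open.
Joint ranges: [-2.91, 2.91], [-0.3, 2.13], [-1.5, 1.42], [0.17, 2.43], [-1.26, 4.41], [0.16, 1.93], [-2.52, 2.52]. Speed limits (rad/s): [1.89, 1.89, 2.39, 2.39, 3.01, 3.01, 3.01].

INTERFACE

Orientations are given as [roll, pitch, yaw] about the fixed x, y, z axes, in that order (R = Rz(yaw) Ry(pitch) Rx(roll)).
In Python, from workcell import bot gives the robot as it stands. The module is installed in compiled form; this text tells all that it offers.
- The arm moves only by the shell command python3 -m inch 'ROWS' [FORCE]. ROWS is JSON, a list of rows, each an object of numbers: "dx", "dy", "dz": the shift along the tool's x, y, z in mm; "rx", "ry", "rz": the turn, a rotation vector about the tool's x, y, z in rad; "hand": the closure, from -1 (fully open) to 1 (shut), so that 0 is half open. In form: [{"dx": .., "dy": .., "dz": .., "rx": .., "ry": .., "rz": .., "hand": ..}, ...]. A call has 1 to 10 rows; each row shifts and turns the commanded pose from where the row before left it, along the tool's axes as they then stand; what a row does not reach is not made up. A row lasts 1/10 s, in which the tool goes at most 50 mm and 8.59 degrees, less where a joint would pass 70% of its speed; a pose out of reach is approached as far as the arm can. A call with a gripper value outside its range is refused whole. The fingers move at their own pace and stop on an object; FORCE is the grip in N (left out, the last holds). Time passes only in rows, so rows that do not move let the fingers close. It gives the time, the measured TCP pose, the force and the opening at its end, in the units of the state.
- bot.observe(): the state, without advancing time (a new reading comes with each control period).
- bot.grab_frame(name): name is "scene" or "top" or "wrist"; returns (picture, depth): 420x560x3 uint8, red, green, blue; 420x560 float32, m along the optical axis (not along the pixel's ray), 0 where there is no reading.
- bot.get_calibration(name): a dict with "vertical_fov" (degrees; the focal length in pixels is half the picture's height over the tangent of half this angle, whatever the lens; pixels are square), "cx", "cy" (the principal point, pixels), "k1" (the pictures are not rectified: a ray, as slopes to the right and down, at radius r is drawn at 1 + k1 r^2 times it, then the intrinsics apply), "origin" and "orientation" of the camera in the world. Camera axes: x right, y down, z forward; pixel columns grow to the right and rows downward; lengths in m; the calibration is good to about 2 mm. A picture is of the moment at which its call begins: read the wrist's pose just before it. get_calibration takes no time and is no camera call; for the wrist camera it gives the pose at the moment of the call.
- bot.job_done(): hands the job in, once; it reports no verdict.
Trained networks look in the newest picture that a camera, given by its name, has taken for a name from the list of things; names that differ only in an ending like _2 or _b are one class to them, and where a whole thing is asked for, a point or a joint stands for the part that bears it (a point fixed in the world has none). Each returns a list of dicts, best first, with "score" (0 to 1); they miss things now and then, are a little off and sometimes report something else, mostly with a low value. They report only what shows in the picture. A call takes as long as a camera call.
- bot.trace(camera, target): "region" (420x560 bool, what is visible of it) and "box" ([left, top, right, bottom] in pixels, round what is visible of it).
- bot.tip_of(camera, target): "centre" ([row, column] in pixels: a listed point, or the origin of a listed thing).
The state is a dict: "clock": time; "qpos": joint angles; "qd": joint speeds; "joint_efforts": joint torques, N m; "position": TCP position; "tool_rot": TCP orientation; "force": force on the tool from outside, world axes, zero at the start; "moment": the same for the moment, N m; "grip_width": finger opening in m.
Only numpy, scipy, OpenCV 4.12 (cv2) and the standard library are available. Lean on these libraries where they do the work, as an engineer would, in place of code of your own. Each camera call takes 0.05 s, during which the arm holds its last target.

TASK

Pull the worn, dark filing block out of the blue bench bracket, lower it through the sprung red flap of the scrap box, letting go only once it is well below the mouth so that the flap swings shut behind it. Then take the new pale block from the soldering board and press its ears down between the spring clips of the bracket until it sits flat and fully home. Leave the jar, the bricks, the tool pot and the ring cone where they stand.

Things in the scene. Friction and masses are not known exactly. Their poses are not given: they have to be found in the camera images.
- worn_block: Worn filing block, seated in the bracket at the start, y along the bracket's y. Near-black wooden block 28 (x) x 50 (y) x 30 mm tall (grip it here, closing along x, just above the plate) on a steel plate 60 x 80 x 6 mm with two ears, 16 mm wide in x, 6 thick, at its y ends (104 mm over both). 36 mm tall in all, 180 g. Origin: centre of the plate's underside; z up. Same either way round.
- new_block: New filing block, plate down on the soldering board at any yaw. Pale wooden block 28 (x) x 50 (y) x 30 mm tall (grip it here, closing along x, just above the plate) on a steel plate 60 x 80 x 6 mm with two ears, 16 mm wide in x, 6 thick, at its y ends (104 mm over both). 36 mm tall in all, 180 g. Origin: centre of the plate's underside; z up. Same either way round.
- bracket: Blue bracket, fixed, 90 (x) x 124 (y) mm, base 14 mm thick; origin: centre of its underside. At each y end two posts 34 mm tall with steel flares up to 42 mm leave a vertical slot for an ear, 21 mm wide in x, flared to about 33 mm at the top; slot end walls 55 mm from the centre, 42 mm tall. The x sides are open.
- seat (a point): Centre of the bracket's seat, 14 mm above the table, axes as the bracket's. A block fully home has its origin here and its y along this y (either way round).
- slot (a point): Middle of the +y slot (the other lies 97 mm off towards -y), 23 mm above the table, where two round brass spring noses narrow the slot to 12 mm. The ears must be pushed down between the noses (about 10 to 15 N for the block), which then close over their top edges; pulling a block straight up takes about 15 to 20 N.
- scrap_box: Grey open-topped scrap box, fixed, 116 (x) x 146 (y) x 150 mm tall, walls and floor 8 mm thick: the mouth is 100 (x) x 130 (y) mm. Origin: centre of its underside. The red flap closes the whole mouth.
- mouth (a point): Centre of the scrap box's mouth, 150 mm above the table, axes as the box's.
- flap (a joint): Red flap closing the mouth, hinged along y at the box's +x inner wall (50 mm from the mouth's centre), free edge (yellow strip) at -x. 0 = shut, level; grows as it is pushed down, to 1.35 rad. A light spring (0.5 N at its middle) shuts it. A block pushed down 10 mm to the -x side of the mouth's centre, y along the box's y, opens it, clears the walls and slides off it when let go.
- board: Brown-grey soldering board, fixed, 150 x 150 mm, 12 mm thick; origin: centre of its underside.
- jar: Amber jar, 54 mm diameter, 85 mm tall; origin at its underside. Leave alone.
- brick: Two small brick offcuts as one piece, 60 x 45 mm, 45 mm tall; origin at its underside. Leave alone.
- pot: Steel pot of tools, 60 mm diameter, 150 mm tall with the handles; origin at its underside. Leave alone.
- cone: Steel ring cone on a 68 mm foot, 155 mm tall; origin at its underside. Leave alone.

How it is judged:
By the outcome, as a careful person would: the job done as asked, in the order asked, and still so for the second after the job is handed in, with the robot touching nothing.
It also fails if it takes over 72 s, if anything falls off the work surface, if the arm or the gripper's body presses on something with over 40 N, if the wrist force passes 120 N, or if a joint passes its speed limit or range.

## Working session

There is one attempt and no reset: what is moved stays moved. The work goes in short steps, Python scripts to look and compute and a shell command to move; the robot and the scene stay as the last step left them, time stands still between calls to the robot, and variables do not carry over. Pictures are saved under pics/ and viewed, and the job is handed in when it is done.

```bash
mkdir -p pics; ls
cat > h.py <<'E'
import numpy as np, cv2
from workcell import bot
from scipy.spatial.transform import Rotation as R
def save(n,img,box=None):
    cv2.imwrite(f'pics/{n}.png',cv2.cvtColor(img,cv2.COLOR_RGB2BGR))
def K(c):
    f=210/np.tan(np.radians(c['vertical_fov'])/2); return f
def Rc(c):
    o=np.array(c['orientation'])
    return R.from_euler('xyz',o).as_matrix() if o.shape==(3,) else o
def rays(c,uv):
    uv=np.atleast_2d(np.float64(uv)); f=K(c)
    d=(uv-[c['cx'],c['cy']])/f
    u=d.copy()
    for _ in range(20):
        r2=(u**2).sum(1,keepdims=True); u=d/(1+c['k1']*r2)
    return np.c_[u,np.ones(len(u))]
def world(c,uv,depth):
    r=rays(c,uv)*np.atleast_1d(depth)[:,None]
    return r@Rc(c).T+np.array(c['origin'])
def plane(c,uv,z):
    r=rays(c,uv)@Rc(c).T; o=np.array(c['origin'])
    return o+r*((z-o[2])/r[:,2])[:,None]
def cloud(c,D):
    v,u=np.nonzero(D>0)
    P=np.full(D.shape+(3,),np.nan); P[v,u]=world(c,np.c_[u,v],D[v,u]); return P
E
python3 - <<'E'
from h import *
print(bot.observe())
for n in ['scene','top','wrist']:
    c=bot.get_calibration(n); print(n,c)
    I,D=bot.grab_frame(n); save(n+'0',I); np.savez('pics/'+n+'0.npz',I=I,D=D)
E
```

```text
pics
{'clock': 0.0, 'qpos': array([-1.34819582,  0.52201269, -0.03630797,  1.59996982,  0.02118894,
        1.02105899, -0.11278688]), 'qd': array([-0.0007115 ,  0.00020589,  0.00161766, -0.00251456, -0.0003879 ,
       -0.00042676,  0.00010624]), 'joint_efforts': array([ 1.02118647e-03, -9.27103543e+01,  1.98020831e+00, -3.69915175e+01,
        1.78673468e-02,  8.22259724e-03,  5.44870329e-05]), 'position': array([0.1803487 , 0.59809402, 0.23074043]), 'tool_rot': array([-3.14053090e+00,  7.37148272e-05,  2.84877201e+00]), 'force': array([0.05251812, 0.91986935, 0.52347346]), 'moment': array([ 0.00266305, -0.00708246, -0.00828328]), 'grip_width': 0.08571641184012678}
scene {'vertical_fov': 47.90690592797685, 'cx': 274.16382346177545, 'cy': 203.53611517290312, 'k1': -0.14154539981732245, 'origin': array([ 0.94826278, -0.31218496,  1.05684328]), 'orientation': array([-2.64196856,  0.00337411,  0.90707309])}
top {'vertical_fov': 52.54232912188807, 'cx': 282.16378928489286, 'cy': 209.30096309698197, 'k1': -0.1119853721240495, 'origin': array([0.31522169, 0.03074468, 1.16390601]), 'orientation': array([-2.95378853, -0.00319056, -1.56096742])}
wrist {'vertical_fov': 71.99610297943713, 'cx': 280.8782869306056, 'cy': 212.18005342342943, 'k1': -0.014988465942449998, 'origin': array([0.1053705 , 0.61963592, 0.3744671 ]), 'orientation': array([2.83021004e+00, 6.42741100e-04, 1.27799692e+00])}
```

View pics/scene0.png

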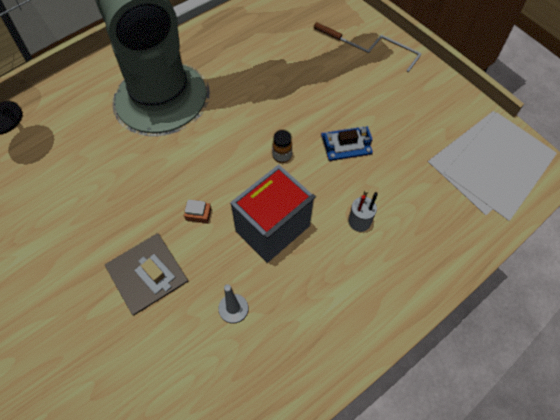

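View pics/top0.png

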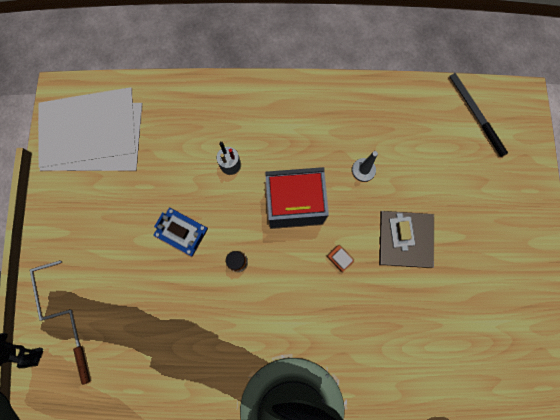

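View pics/wrist0.png

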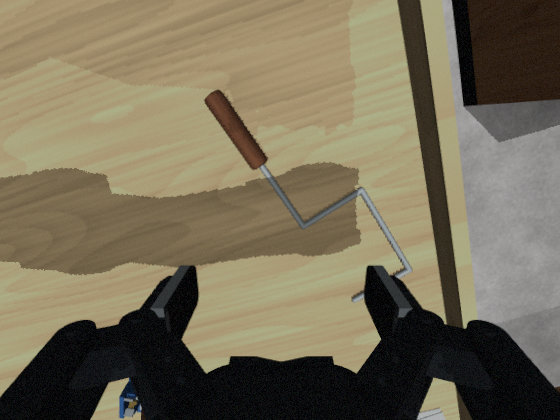

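The views show the bracket at top px (181,231), the box at (296,198), the board with the new block at (403,233). The jar is at (236,261), the brick at (341,258), the pot at (229,160) and the cone at (365,168). Next I measure them with depth.

Run:
```python
from h import *
for n in ['top','scene']:
    c=bot.get_calibration(n); d=np.load(f'pics/{n}0.npz'); I,D=d['I'],d['D']; P=cloud(c,D)
    print(n)
    def rect(mask,name):
        p=P[mask]; p=p[~np.isnan(p[:,0])]
        if len(p)<8: print(name,'few',len(p)); return
        r=cv2.minAreaRect(p[:,:2].astype(np.float32)*1000)
        print(name,len(p),'z med %.3f'%np.median(p[:,2]),'rect',np.round(r[0],1),np.round(r[1],1),round(r[2],1), 'mean',np.round(p.mean(0)*1000,1))
    hsv=cv2.cvtColor(I,cv2.COLOR_RGB2HSV)
    for t in ['worn_block','new_block','bracket','scrap_box','board','jar','brick','pot','cone']:
        bot.grab_frame(n) if t=='worn_block' else None
        q=bot.trace(n,t)
        if q:
            m=q[0]['region']; p=P[m]; zt=np.nanmax(p[:,2]); 
            print(t,'score',q[0]['score'],q[0]['box'],'zmax %.3f'%np.nanpercentile(p[:,2],98))
            rect(m,'  all')
            zt=np.nanpercentile(p[:,2],95)
            rect(m&(np.abs(P[...,2]-zt)<0.006),'  top')
            if t in('worn_block','new_block'):
                for z0 in (0.006,0.02,.018): pass
    for t in ['seat','slot','mouth','worn_block','new_block','scrap_box','bracket']:
        q=bot.tip_of(n,t)
        for k in q[:2]:
            r,cc=k['centre']; z={'seat':.014,'slot':.023,'mouth':.15,'worn_block':.014,'new_block':.012}.get(t,0)
            print(t,round(k['score'],2),np.round(k['centre'],1),np.round(plane(c,[cc,r],z)*1000,1))
```

```text
top
worn_block score 0.93 [162.9, 218.8, 193.4, 246.7] zmax 0.052
  all 639 z med 0.021 rect [470.5 311.9] [96.4 60. ] 63.4 mean [468.6 309.4  28.4]
  top 186 z med 0.049 rect [468.6 309.2] [48.6 28.2] 61.6 mean [468.6 308.8  48.9]
bracket score 0.68 [151.5, 211.2, 205.3, 253.8] zmax 0.043
  all 791 z med 0.015 rect [471. 311.] [129.7  88.4] 62.8 mean [469.5 305.9  20.7]
  top 141 z med 0.041 rect [469.2 308.9] [123.2  46.2] 62.5 mean [466.9 306.3  40.8]
scrap_box score 0.96 [262.1, 169.2, 330.5, 230.1] zmax 0.157
  all 3465 z med 0.149 rect [570.4 -10.8] [170.6 171.3] 5.1 mean [540.4  -5.8 133.7]
  top 2003 z med 0.151 rect [548.3  -5.6] [120.9 146.2] 5.0 mean [551.   -5.6 151.2]
board score 0.75 [379.4, 212.5, 435.4, 267.7] zmax 0.016
  all 2141 z med 0.012 rect [ 456.6 -315.2] [150.5 151.7] 86.9 mean [ 446.8 -318.4   11.7]
  top 1810 z med 0.012 rect [ 455.3 -315. ] [149.4 148.2] 86.5 mean [ 445.5 -319.5   12.4]
jar score 0.63 [230.3, 250.4, 250.2, 268.7] zmax 0.087
  all 327 z med 0.084 rect [387.9 144.5] [47.3 47. ] 2.9 mean [387.1 143.8  78.4]
  top 256 z med 0.084 rect [388.6 
[... 2779 characters left out ...]
.4 mean [665.  172.5 133.2]
cone score 0.57 [215.6, 286.4, 249.3, 326.1] zmax 0.157
  all 772 z med 0.018 rect [ 651.9 -202. ] [65.5 67. ] 54.5 mean [ 657.4 -205.1   45.7]
  top 29 z med 0.154 rect [ 652.5 -202.8] [12.6 12.6] 21.2 mean [ 652.7 -203.7  152.4]
seat 0.59 [142.2 346.9] [[470.2 308.4  14. ]]
slot 0.75 [140.5 344. ] [[465.3 300.7  23. ]]
slot 0.58 [140.7 363.5] [[498.3 342.3  23. ]]
mouth 0.64 [198.4 271.4] [[542.6  -6.5 150. ]]
worn_block 0.61 [142.3 343.1] [[464.1 300.   14. ]]
new_block 0.67 [275.3 152.2] [[ 471.2 -308.3   12. ]]
scrap_box 0.91 [229.1 274.2] [[548.5  -4.    0. ]]
scrap_box 0.64 [217.8 356.3] [[651.4 177.7   0. ]]
bracket 0.85 [146.9 345.9] [[473.8 303.8   0. ]]
```

```bash
cat > goal.py <<'E'
# usage: goal.py x y z(mm) yaw(deg): remaining shift in tool axes & rz, without moving
import sys
from h import *
s=bot.observe(); T=R.from_euler('xyz',s['tool_rot']); p=s['position']*1000
g=np.array([float(v) for v in sys.argv[1:4]]); yaw=np.radians(float(sys.argv[4]))
G=R.from_euler('xyz',[np.pi,0,yaw])
print('t',round(float(s['clock']),2),'pos',np.round(p,1),'rpy',np.round(np.degrees(s['tool_rot']),2),'F',np.round(s['force'],1),'w',round(float(s['grip_width'])*1000,1))
print('q',np.round(s['qpos'],2))
print('shift tool (rows before turning):',np.round(T.inv().apply(g-p),1),' shift in goal tool axes (after turning):',np.round(G.inv().apply(g-p),1),' turn rotvec:',np.round((T.inv()*G).as_rotvec(),4))
E
python3 -m inch '[{"dx":-36,"dy":-19.2,"dz":3},{"dx":-36,"dy":-19.2,"dz":3},{"dx":-36,"dy":-19.2,"dz":3},{"dx":-36,"dy":-19.2,"dz":3},{"dx":-36,"dy":-19.2,"dz":3},{"dx":-36,"dy":-19.2,"dz":3},{"dx":-36,"dy":-19.2,"dz":3},{"dx":-36,"dy":-19.2,"dz":3},{"dx":-36,"dy":-19.2,"dz":3},{"dx":-36,"dy":-19.2,"dz":3}]' 60
python3 goal.py 469.5 309.5 200 62.5
```

```text
t 1.85 pos [180.4 598.4 231.3] rpy [180.    -0.   163.22] F [-0.3 -0.1 -0.3] w 85.4
q [-1.35  0.52 -0.04  1.6   0.02  1.02 -0.11]
shift tool (rows before turning): [-360.2 -193.1   31.3]  shift in goal tool axes (after turning): [-122.8  389.8   31.3]  turn rotvec: [-0.     -0.      1.7579]schema error: expected keys dx, dy, dz, rx, ry, rz, hand
```

```bash
python3 -m inch '[{"dx":-36,"dy":-19.2,"dz":3,"rx":0,"ry":0,"rz":0,"hand":-1},{"dx":-36,"dy":-19.2,"dz":3,"rx":0,"ry":0,"rz":0,"hand":-1},{"dx":-36,"dy":-19.2,"dz":3,"rx":0,"ry":0,"rz":0,"hand":-1},{"dx":-36,"dy":-19.2,"dz":3,"rx":0,"ry":0,"rz":0,"hand":-1},{"dx":-36,"dy":-19.2,"dz":3,"rx":0,"ry":0,"rz":0,"hand":-1},{"dx":-36,"dy":-19.2,"dz":3,"rx":0,"ry":0,"rz":0,"hand":-1},{"dx":-36,"dy":-19.2,"dz":3,"rx":0,"ry":0,"rz":0,"hand":-1},{"dx":-36,"dy":-19.2,"dz":3,"rx":0,"ry":0,"rz":0,"hand":-1},{"dx":-36,"dy":-19.2,"dz":3,"rx":0,"ry":0,"rz":0,"hand":-1},{"dx":-36,"dy":-19.2,"dz":3,"rx":0,"ry":0,"rz":0,"hand":-1}]' 60
python3 goal.py 469.5 309.5 200 62.5
```

```text
clock: 2.85
position: [0.4707, 0.3094, 0.2013]
tool_rot: [3.141, 0.0, 2.849]
force: [-0.1, -0.1, -0.1]
grip_width: 0.0856
t 2.85 pos [470.7 309.4 201.3] rpy [1.7998e+02 1.0000e-02 1.6323e+02] F [-0.1 -0.1 -0.1] w 85.6
q [-0.71  0.46  0.03  1.8  -0.02  0.88  0.61]
shift tool (rows before turning): [ 1.2 -0.2  1.3]  shift in goal tool axes (after turning): [-0.5 -1.2  1.3]  turn rotvec: [ 4.000e-04 -1.000e-04  1.758e+00]
```

```bash
python3 -m inch '[{"dx":0,"dy":0,"dz":0,"rx":0,"ry":0,"rz":0.1465,"hand":-1},{"dx":0,"dy":0,"dz":0,"rx":0,"ry":0,"rz":0.1465,"hand":-1},{"dx":0,"dy":0,"dz":0,"rx":0,"ry":0,"rz":0.1465,"hand":-1},{"dx":0,"dy":0,"dz":0,"rx":0,"ry":0,"rz":0.1465,"hand":-1},{"dx":0,"dy":0,"dz":0,"rx":0,"ry":0,"rz":0.1465,"hand":-1},{"dx":0,"dy":0,"dz":0,"rx":0,"ry":0,"rz":0.1465,"hand":-1}]'
python3 -m inch '[{"dx":0,"dy":0,"dz":0,"rx":0,"ry":0,"rz":0.1465,"hand":-1},{"dx":0,"dy":0,"dz":0,"rx":0,"ry":0,"rz":0.1465,"hand":-1},{"dx":0,"dy":0,"dz":0,"rx":0,"ry":0,"rz":0.1465,"hand":-1},{"dx":0,"dy":0,"dz":0,"rx":0,"ry":0,"rz":0.1465,"hand":-1},{"dx":0,"dy":0,"dz":0,"rx":0,"ry":0,"rz":0.1465,"hand":-1},{"dx":0,"dy":0,"dz":0,"rx":0,"ry":0,"rz":0.1465,"hand":-1},{"dx":0,"dy":0,"dz":0,"rx":0,"ry":0,"rz":0,"hand":-1}]'
python3 goal.py 469.5 309.5 200 62.5
python3 - <<'E'
from h import *
c=bot.get_calibration('wrist'); I,D=bot.grab_frame('wrist'); save('w1',I); np.savez('pics/w1.npz',I=I,D=D,c=c)
P=cloud(c,D)
for t in ['worn_block','bracket']:
    for q in bot.trace('wrist',t)[:2]:
        m=q['region']; z=P[...,2]
        print(t,q['score'],q['box'])
        for lo,hi in [(.046,.056),(.016,.024),(.036,.045),(.010,.018)]:
            mm=m&(z>lo)&(z<hi); p=P[mm]
            if len(p)>20:
                r=cv2.minAreaRect((p[:,:2]*1000).astype(np.float32)); print(lo,len(p),np.round(np.median(p[:,2]),4),np.round(r[0],1),np.round(r[1],1),round(r[2],1))
E
```

```text
clock: 3.45
position: [0.4697, 0.3107, 0.2014]
tool_rot: [3.141, -0.0, 1.964]
force: [0.0, 0.4, 0.4]
grip_width: 0.085
clock: 4.15
position: [0.4695, 0.3108, 0.2012]
tool_rot: [3.141, 0.0, 1.088]
force: [0.6, 0.4, 0.6]
grip_width: 0.0853
t 4.15 pos [469.5 310.8 201.2] rpy [1.7999e+02 1.0000e-02 6.2360e+01] F [0.6 0.4 0.6] w 85.3
q [-1.03  0.5   0.48  1.82 -0.29  0.89 -0.9 ]
shift tool (rows before turning): [-1.2  0.6  1.2]  shift in goal tool axes (after turning): [-1.2  0.6  1.2]  turn rotvec: [ 0.0002  0.0002 -0.0025]
worn_block 0.84 [250.2, 147.9, 306.4, 233.2]
0.046 1210 0.051 [468.4 309.6] [49.4 28. ] 62.8
0.016 2448 0.0211 [468.2 309. ] [104.2  62.9] 63.2
0.036 63 0.0402 [482.  339.5] [17.7 39.8] 63.1
0.01 96 0.015 [465.1 303.4] [95.5 63.2] 62.6
bracket 0.71 [240.4, 135.6, 319.9, 252.0]
0.016 681 0.0182 [469.1 310.2] [121.5  87.8] 62.7
0.036 1039 0.0426 [468.2 309.1] [124.4  46. ] 62.7
0.01 2732 0.0151 [468.3 309.4] [123.6  90.2] 62.8
```

View pics/w1.png

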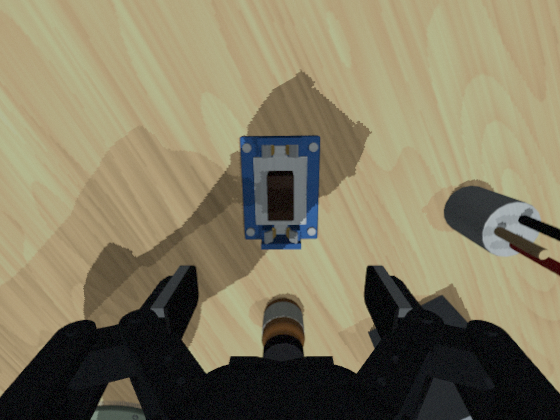

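The wrist view shows the bracket at (280,190) with the dark block between its clips. Both cameras agree on centre (468.4, 309.3) and y axis at 62.8°, and the sizes match. I'm descending now.

```bash
python3 -m inch '[{"dx":-1.8,"dy":-0.3,"dz":25,"rx":0,"ry":0,"rz":-0.0077,"hand":-1},{"dx":0,"dy":0,"dz":30,"rx":0,"ry":0,"rz":0,"hand":-1},{"dx":0,"dy":0,"dz":30,"rx":0,"ry":0,"rz":0,"hand":-1},{"dx":0,"dy":0,"dz":30,"rx":0,"ry":0,"rz":0,"hand":-0.6},{"dx":0,"dy":0,"dz":25,"rx":0,"ry":0,"rz":0,"hand":-0.6},{"dx":0,"dy":0,"dz":15,"rx":0,"ry":0,"rz":0,"hand":-0.6},{"dx":0,"dy":0,"dz":0,"rx":0,"ry":0,"rz":0,"hand":-0.6}]' 60
python3 goal.py 468.4 309.3 24 62.8
```

```text
clock: 5.0
position: [0.468, 0.3086, 0.0449]
tool_rot: [-3.14, 0.002, 1.1]
force: [0.8, -1.3, 0.4]
grip_width: 0.0685
t 5.0 pos [468.  308.6  44.9] rpy [-1.7993e+02  1.2000e-01  6.3020e+01] F [ 0.8 -1.3  0.4] w 68.5
q [-0.93  0.72  0.34  1.91 -0.42  0.58 -0.78]
shift tool (rows before turning): [ 0.9  0.1 20.9]  shift in goal tool axes (after turning): [ 0.8  0.  20.9]  turn rotvec: [-0.0012  0.0021  0.0038]
```

```bash
python3 -m inch '[{"dx":0.5,"dy":0,"dz":10,"rx":0,"ry":0,"rz":0.003,"hand":-0.6},{"dx":0.3,"dy":0,"dz":8,"rx":0,"ry":0,"rz":0,"hand":-0.6},{"dx":0,"dy":0,"dz":2.5,"rx":0,"ry":0,"rz":0,"hand":-0.6},{"dx":0,"dy":0,"dz":0,"rx":0,"ry":0,"rz":0,"hand":-0.6}]' 80
python3 goal.py 468.4 309.3 24 62.8
```

```text
clock: 5.4
position: [0.4689, 0.3099, 0.0258]
tool_rot: [-3.142, 0.0, 1.096]
force: [-0.2, 0.3, -0.4]
grip_width: 0.0686
t 5.4 pos [468.9 309.9  25.8] rpy [-1.800e+02  1.000e-02  6.278e+01] F [-0.2  0.3 -0.4] w 68.6
q [-0.91  0.76  0.32  1.91 -0.43  0.54 -0.77]
shift tool (rows before turning): [-0.8 -0.2  1.8]  shift in goal tool axes (after turning): [-0.8 -0.2  1.8]  turn rotvec: [-0.0001  0.0001 -0.0004]
```

```bash
python3 -m inch '[{"dx":-0.6,"dy":-0.2,"dz":1,"rx":0,"ry":0,"rz":0,"hand":-0.6},{"dx":0,"dy":0,"dz":0,"rx":0,"ry":0,"rz":0,"hand":1},{"dx":0,"dy":0,"dz":0,"rx":0,"ry":0,"rz":0,"hand":1},{"dx":0,"dy":0,"dz":0,"rx":0,"ry":0,"rz":0,"hand":1},{"dx":0,"dy":0,"dz":0,"rx":0,"ry":0,"rz":0,"hand":1},{"dx":0,"dy":0,"dz":0,"rx":0,"ry":0,"rz":0,"hand":1}]' 80
python3 goal.py 468.4 309.3 24 62.8
```

```text
clock: 6.0
position: [0.4685, 0.3096, 0.0253]
tool_rot: [-3.142, -0.0, 1.095]
force: [-2.1, -1.1, 8.8]
grip_width: 0.0266
t 6.0 pos [468.5 309.6  25.3] rpy [-1.7999e+02 -2.0000e-02  6.2770e+01] F [-2.1 -1.1  8.8] w 26.6
q [-0.91  0.76  0.32  1.91 -0.43  0.54 -0.77]
shift tool (rows before turning): [-0.3  0.   1.3]  shift in goal tool axes (after turning): [-0.3  0.   1.3]  turn rotvec: [-0.0001 -0.0004 -0.0006]
```

```bash
python3 -m inch '[{"dx":0,"dy":0,"dz":-2,"rx":0,"ry":0,"rz":0,"hand":1},{"dx":0,"dy":0,"dz":-2,"rx":0,"ry":0,"rz":0,"hand":1},{"dx":0,"dy":0,"dz":-3,"rx":0,"ry":0,"rz":0,"hand":1},{"dx":0,"dy":0,"dz":-4,"rx":0,"ry":0,"rz":0,"hand":1},{"dx":0,"dy":0,"dz":-4,"rx":0,"ry":0,"rz":0,"hand":1},{"dx":0,"dy":0,"dz":-5,"rx":0,"ry":0,"rz":0,"hand":1},{"dx":0,"dy":0,"dz":-5,"rx":0,"ry":0,"rz":0,"hand":1},{"dx":0,"dy":0,"dz":-10,"rx":0,"ry":0,"rz":0,"hand":1},{"dx":0,"dy":0,"dz":-10,"rx":0,"ry":0,"rz":0,"hand":1},{"dx":0,"dy":0,"dz":0,"rx":0,"ry":0,"rz":0,"hand":1}]'
python3 goal.py 468.4 309.3 205 62.8
```

```text
clock: 7.0
position: [0.4692, 0.3099, 0.0715]
tool_rot: [3.141, -0.002, 1.095]
force: [-0.0, -0.6, -2.0]
grip_width: 0.0266
t 7.0 pos [469.2 309.9  71.5] rpy [ 1.7995e+02 -1.2000e-01  6.2760e+01] F [-0.  -0.6 -2. ] w 26.6
q [-0.95  0.68  0.37  1.9  -0.4   0.63 -0.8 ]
shift tool (rows before turning): [  -0.6   -0.3 -133.5]  shift in goal tool axes (after turning): [  -0.9   -0.4 -133.5]  turn rotvec: [ 0.0009 -0.0021 -0.0006]
```

```bash
python3 -m inch '[{"dx":0,"dy":0,"dz":-20,"rx":0,"ry":0,"rz":0,"hand":1},{"dx":0,"dy":0,"dz":-35,"rx":0,"ry":0,"rz":0,"hand":1},{"dx":0,"dy":0,"dz":-35,"rx":0,"ry":0,"rz":0,"hand":1},{"dx":0,"dy":0,"dz":-30,"rx":0,"ry":0,"rz":0,"hand":1},{"dx":0,"dy":0,"dz":-14,"rx":0,"ry":0,"rz":0,"hand":1},{"dx":0,"dy":0,"dz":0,"rx":0,"ry":0,"rz":0,"hand":1}]'
python3 goal.py 538 -6.9 205 95
```

```text
clock: 7.6
position: [0.4689, 0.31, 0.205]
tool_rot: [3.141, -0.002, 1.096]
force: [1.0, -0.3, -2.8]
grip_width: 0.0266
t 7.6 pos [468.9 310.  205. ] rpy [ 1.7996e+02 -1.4000e-01  6.2780e+01] F [ 1.  -0.3 -2.8] w 26.6
q [-1.04  0.5   0.49  1.82 -0.29  0.9  -0.89]
shift tool (rows before turning): [-250.2  206.4   -0.5]  shift in goal tool axes (after turning): [-321.7   41.2   -0. ]  turn rotvec: [ 0.0013 -0.0022 -0.5624]
```

```bash
python3 -m inch '[{"dx":0,"dy":0,"dz":0,"rx":0,"ry":0,"rz":-0.1406,"hand":1},{"dx":0,"dy":0,"dz":0,"rx":0,"ry":0,"rz":-0.1406,"hand":1},{"dx":0,"dy":0,"dz":0,"rx":0,"ry":0,"rz":-0.1406,"hand":1},{"dx":0,"dy":0,"dz":0,"rx":0,"ry":0,"rz":-0.1406,"hand":1}]'
python3 -m inch '[{"dx":-30,"dy":4,"dz":0,"rx":0,"ry":0,"rz":0,"hand":1},{"dx":-36,"dy":4.6,"dz":0,"rx":0,"ry":0,"rz":0,"hand":1},{"dx":-36,"dy":4.6,"dz":0,"rx":0,"ry":0,"rz":0,"hand":1},{"dx":-36,"dy":4.6,"dz":0,"rx":0,"ry":0,"rz":0,"hand":1},{"dx":-36,"dy":4.6,"dz":0,"rx":0,"ry":0,"rz":0,"hand":1},{"dx":-36,"dy":4.6,"dz":0,"rx":0,"ry":0,"rz":0,"hand":1},{"dx":-36,"dy":4.6,"dz":0,"rx":0,"ry":0,"rz":0,"hand":1},{"dx":-36,"dy":4.6,"dz":0,"rx":0,"ry":0,"rz":0,"hand":1},{"dx":-30,"dy":4,"dz":0,"rx":0,"ry":0,"rz":0,"hand":1},{"dx":-10,"dy":1,"dz":0,"rx":0,"ry":0,"rz":0,"hand":1}]'
python3 goal.py 538 -6.9 205 95
```

```text
clock: 8.0
position: [0.4678, 0.3092, 0.2019]
tool_rot: [-3.14, 0.001, 1.664]
force: [1.3, -1.4, -2.3]
grip_width: 0.0262
clock: 9.0
position: [0.5371, -0.0111, 0.2022]
tool_rot: [-3.14, 0.001, 1.654]
force: [-0.7, 0.7, -2.1]
grip_width: 0.0265
t 9.0 pos [537.1 -11.1 202.2] rpy [-1.7989e+02  7.0000e-02  9.4790e+01] F [-0.7  0.7 -2.1] w 26.5
q [-0.38  0.45  0.39  1.88 -0.21  0.86  0.2 ]
shift tool (rows before turning): [ 4.1  1.2 -2.8]  shift in goal tool axes (after turning): [ 4.1  1.2 -2.8]  turn rotvec: [-0.0019  0.0011 -0.0037]
```

Some overshoot from momentum. I'll correct it, settle and check.

```bash
python3 -m inch '[{"dx":0,"dy":0,"dz":0,"rx":0,"ry":0,"rz":0,"hand":1},{"dx":0,"dy":0,"dz":0,"rx":0,"ry":0,"rz":0,"hand":1}]'
python3 goal.py 538 -6.9 205 95
python3 - <<'E'
from h import *
I,D=bot.grab_frame('scene'); save('s2',I)
c=bot.get_calibration('wrist'); I,D=bot.grab_frame('wrist'); save('w2',I)
P=cloud(c,D)
for q in bot.trace('wrist','scrap_box')[:1]:
    m=q['region']&(np.abs(P[...,2]-.151)<.012); p=P[m][:,:2]*1000
    r=cv2.minAreaRect(p.astype(np.float32)); print(q['score'],len(p),r)
E
```

```text
clock: 9.2
position: [0.537, -0.0067, 0.2028]
tool_rot: [-3.14, -0.0, 1.659]
force: [-0.3, -0.5, -2.3]
grip_width: 0.0263
t 9.2 pos [537.   -6.7 202.8] rpy [-1.7992e+02 -3.0000e-02  9.5030e+01] F [-0.3 -0.5 -2.3] w 26.3
q [-0.38  0.44  0.38  1.88 -0.21  0.86  0.2 ]
shift tool (rows before turning): [-0.3  0.9 -2.2]  shift in goal tool axes (after turning): [-0.3  0.9 -2.2]  turn rotvec: [-0.0014 -0.0004  0.0005]
0.79 16690 ((546.1912231445312, 0.503875732421875), (120.93941497802734, 133.97508239746094), 5.054189205169678)
```

```bash
python3 -c "
import cv2,numpy as np
a=cv2.imread('pics/s2.png');b=cv2.imread('pics/w2.png')
a=cv2.resize(a[80:330,140:420],(400,357));b=cv2.resize(b,(400,300))
o=np.zeros((357,800,3),np.uint8);o[:,:400]=a;o[:300,400:]=b;cv2.imwrite('pics/c2.png',o)"
```

```text
(no output)
```

View pics/c2.png

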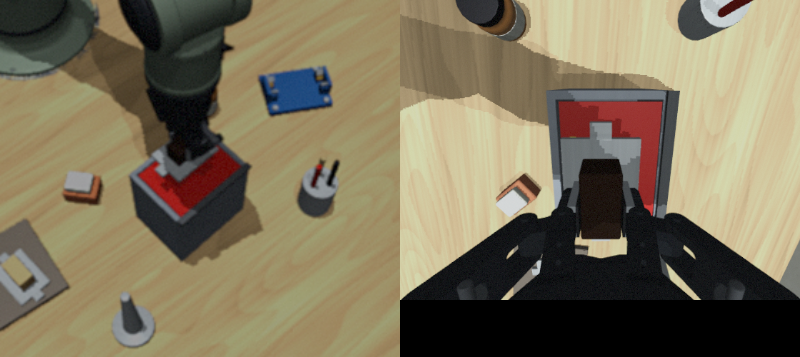

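The views show the block aligned with the box's mouth and nearer its −x (free) side. Before lowering, I check how low the wide finger links hang.

Run:
```python
from h import *
c=bot.get_calibration('wrist'); I,D=bot.grab_frame('wrist'); s=bot.observe()
P=cloud(c,D); T=R.from_euler('xyz',s['tool_rot']).as_matrix()
L=(P-s['position'])@T*1000  # tool frame
m=(L[...,2]<30)&(np.abs(L[...,1])<120)&(np.abs(L[...,0])<70)
for a,b in [(-120,-60),(-60,-50),(-50,-40),(-40,-30),(-30,-20),(20,30),(30,40),(40,50),(50,60),(60,120)]:
    k=m&(L[...,1]>=a)&(L[...,1]<b); print(a,b,k.sum(), np.round(np.nanmax(np.where(k,L[...,2],np.nan)),1) if k.any() else '')
```

```text
-120 -60 543 -80.5
-60 -50 2984 -59.9
-50 -40 6205 -46.0
-40 -30 2506 8.1
-30 -20 3570 11.0
20 30 3387 10.3
30 40 2536 -43.2
40 50 6224 -45.5
50 60 2906 -60.5
60 120 471 -81.1
```

Run:
```python
from h import *
c=bot.get_calibration('wrist'); I,D=bot.grab_frame('wrist'); s=bot.observe()
P=cloud(c,D); T=R.from_euler('xyz',s['tool_rot']).as_matrix()
L=(P-s['position'])@T*1000
m=(L[...,2]<15)&(np.abs(L[...,1])<120)&(np.abs(L[...,0])<70)
for a in range(26,80,3):
    o=[]
    for sg in (-1,1):
        k=m&(sg*L[...,1]>=a)&(sg*L[...,1]<a+3)&(L[...,2]<0); o.append(np.round(np.nanmax(np.where(k,L[...,2],np.nan)),1) if k.any() else None)
    print(a,a+3,o)
```

```text
26 29 [np.float64(-11.8), np.float64(-12.3)]
29 32 [np.float64(-41.5), np.float64(-40.6)]
32 35 [np.float64(-43.2), np.float64(-43.6)]
35 38 [np.float64(-43.6), np.float64(-45.2)]
38 41 [np.float64(-45.8), np.float64(-46.0)]
41 44 [np.float64(-46.1), np.float64(-46.0)]
44 47 [np.float64(-48.0), np.float64(-49.8)]
47 50 [np.float64(-52.9), np.float64(-54.2)]
50 53 [np.float64(-60.5), np.float64(-60.4)]
53 56 [np.float64(-66.0), np.float64(-67.4)]
56 59 [np.float64(-73.3), np.float64(-72.7)]
59 62 [np.float64(-78.9), np.float64(-80.2)]
62 65 [np.float64(-85.4), np.float64(-86.3)]
65 68 [np.float64(-90.7), np.float64(-92.8)]
68 71 [None, None]
71 74 [None, None]
74 77 [None, None]
77 80 [None, None]
```

```bash
python3 -m inch '[{"dx":0,"dy":0,"dz":10,"rx":0,"ry":0,"rz":0,"hand":1},{"dx":0,"dy":1,"dz":10,"rx":0,"ry":0,"rz":0,"hand":1},{"dx":0,"dy":1,"dz":10,"rx":0,"ry":0,"rz":0,"hand":1},{"dx":0,"dy":1,"dz":10,"rx":0,"ry":0,"rz":0,"hand":1},{"dx":0,"dy":0.5,"dz":10,"rx":0,"ry":0,"rz":0,"hand":1},{"dx":0,"dy":0,"dz":10,"rx":0,"ry":0,"rz":0,"hand":1},{"dx":0,"dy":0,"dz":10,"rx":0,"ry":0,"rz":0,"hand":1},{"dx":0,"dy":0,"dz":8,"rx":0,"ry":0,"rz":0,"hand":1},{"dx":0,"dy":0,"dz":5,"rx":0,"ry":0,"rz":0,"hand":1},{"dx":0,"dy":0,"dz":0,"rx":0,"ry":0,"rz":0,"hand":1}]'
python3 goal.py 540.5 -6.7 106.5 95
```

```text
clock: 10.45
position: [0.5406, -0.0075, 0.1201]
tool_rot: [-3.14, 0.0, 1.658]
force: [-1.5, 0.8, -1.6]
grip_width: 0.0261
t 10.45 pos [540.6  -7.5 120.1] rpy [-179.93    0.     94.98] F [-1.5  0.8 -1.6] w 26.1
q [-0.33  0.57  0.33  1.93 -0.28  0.69  0.25]
shift tool (rows before turning): [ 0.8  0.  13.6]  shift in goal tool axes (after turning): [ 0.8  0.  13.6]  turn rotvec: [-0.0012  0.     -0.0004]
```

```bash
python3 -m inch '[{"dx":0,"dy":0,"dz":5,"rx":0,"ry":0,"rz":0,"hand":1},{"dx":0,"dy":0,"dz":4,"rx":0,"ry":0,"rz":0,"hand":1},{"dx":0,"dy":0,"dz":3,"rx":0,"ry":0,"rz":0,"hand":1},{"dx":0,"dy":0,"dz":1.5,"rx":0,"ry":0,"rz":0,"hand":1},{"dx":0,"dy":0,"dz":0,"rx":0,"ry":0,"rz":0,"hand":1}]'
python3 goal.py 540.5 -6.7 106.5 95
python3 - <<'E'
from h import *
I,D=bot.grab_frame('scene'); save('s3',cv2.resize(I[120:300,180:380],None,fx=2.5,fy=2.5))
E
```

```text
clock: 10.95
position: [0.5409, -0.0075, 0.1071]
tool_rot: [-3.141, 0.0, 1.658]
force: [-0.7, 0.7, -1.9]
grip_width: 0.0266
t 10.95 pos [540.9  -7.5 107.1] rpy [-179.98    0.     94.99] F [-0.7  0.7 -1.9] w 26.6
q [-0.32  0.59  0.32  1.94 -0.29  0.66  0.26]
shift tool (rows before turning): [ 0.8 -0.3  0.6]  shift in goal tool axes (after turning): [ 0.8 -0.3  0.6]  turn rotvec: [-0.0004  0.     -0.0002]
```

View pics/s3.png

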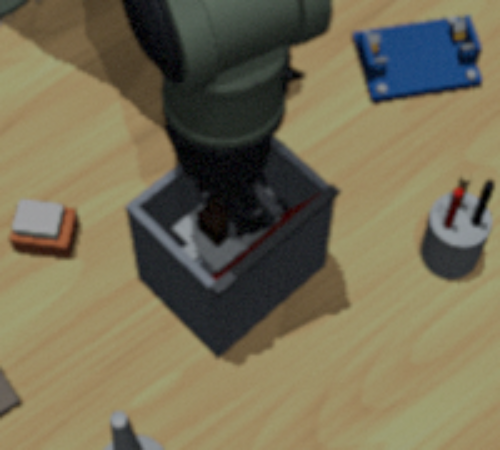

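The scene view shows the flap swung down at (270,240) with the plate inside the box, the gripper clear of the walls and almost no force. I'm releasing.

```bash
python3 -m inch '[{"dx":0,"dy":0,"dz":0,"rx":0,"ry":0,"rz":0,"hand":0.12},{"dx":0,"dy":0,"dz":0,"rx":0,"ry":0,"rz":0,"hand":0.12},{"dx":0,"dy":0,"dz":0,"rx":0,"ry":0,"rz":0,"hand":0.12},{"dx":0,"dy":0,"dz":0,"rx":0,"ry":0,"rz":0,"hand":0.12},{"dx":0,"dy":0,"dz":0,"rx":0,"ry":0,"rz":0,"hand":0.12}]'
python3 - <<'E'
from h import *
I,D=bot.grab_frame('wrist'); save('w4',I)
I,D=bot.grab_frame('scene'); save('s4',cv2.resize(I[120:300,180:380],None,fx=2.5,fy=2.5))
E
```

```text
clock: 11.5
position: [0.5411, -0.0074, 0.1074]
tool_rot: [3.141, 0.0, 1.658]
force: [-0.2, 0.6, 0.9]
grip_width: 0.0378
```

View pics/w4.png

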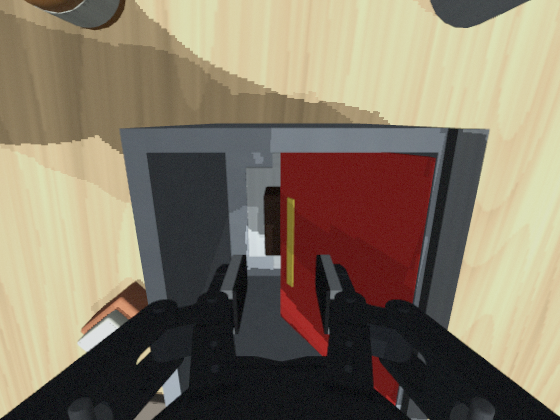

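View pics/s4.png

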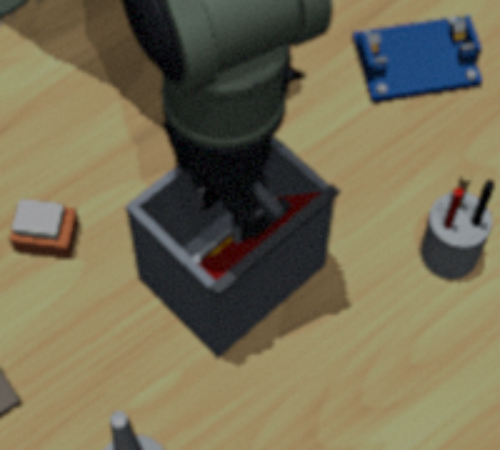

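The wrist view shows the block on the floor at (270,220) and the flap resting only on the right finger. I retreat upward.

```bash
python3 -m inch '[{"dx":0,"dy":0,"dz":-10,"rx":0,"ry":0,"rz":0,"hand":0.12},{"dx":0,"dy":0,"dz":-15,"rx":0,"ry":0,"rz":0,"hand":0.12},{"dx":0,"dy":0,"dz":-15,"rx":0,"ry":0,"rz":0,"hand":0.12},{"dx":0,"dy":0,"dz":-15,"rx":0,"ry":0,"rz":0,"hand":0.12},{"dx":0,"dy":0,"dz":-15,"rx":0,"ry":0,"rz":0,"hand":0.12},{"dx":0,"dy":0,"dz":-15,"rx":0,"ry":0,"rz":0,"hand":0.12},{"dx":0,"dy":0,"dz":-10,"rx":0,"ry":0,"rz":0,"hand":0.12},{"dx":0,"dy":0,"dz":-5,"rx":0,"ry":0,"rz":0,"hand":0.12},{"dx":0,"dy":0,"dz":0,"rx":0,"ry":0,"rz":0,"hand":0.12}]'
python3 goal.py 473 -302 205 8
python3 - <<'E'
from h import *
I,D=bot.grab_frame('wrist'); save('w5',I)
c=bot.get_calibration('wrist'); P=cloud(c,D)
hsv=cv2.cvtColor(I,cv2.COLOR_RGB2HSV); m=((hsv[...,0]<8)|(hsv[...,0]>172))&(hsv[...,1]>180)&(hsv[...,2]>80)
print('flap z',np.nanpercentile(P[m][:,2],[2,50,98]),m.sum())
E
```

```text
clock: 12.5
position: [0.5412, -0.0074, 0.2078]
tool_rot: [3.141, -0.0, 1.658]
force: [-0.4, -0.7, -0.8]
grip_width: 0.0378
t 12.5 pos [541.2  -7.4 207.8] rpy [ 1.7995e+02 -1.0000e-02  9.4990e+01] F [-0.4 -0.7 -0.8] w 37.8
q [-0.38  0.44  0.39  1.86 -0.21  0.88  0.2 ]
shift tool (rows before turning): [-287.6  -93.6    2.7]  shift in goal tool axes (after turning): [-108.6  282.3    2.8]  turn rotvec: [ 6.0000e-04 -7.0000e-04  1.5183e+00]
flap z [0.14933881 0.15061526 0.15192785] 10766
```

View pics/w5.png

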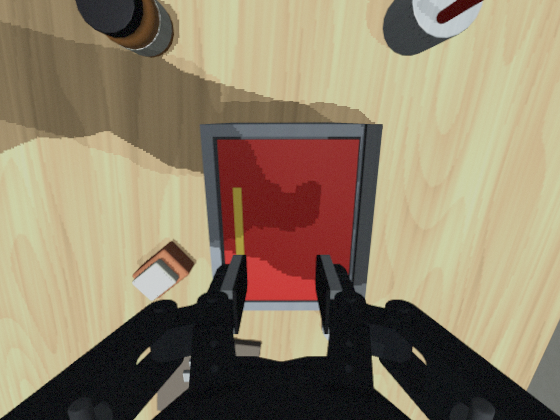

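The flap is shut and level at 0.150 m. Next is the new block.

```bash
python3 -m inch '[{"dx":-20,"dy":-7,"dz":0,"rx":0,"ry":0,"rz":0,"hand":-1},{"dx":-34,"dy":-11,"dz":0,"rx":0,"ry":0,"rz":0,"hand":-1},{"dx":-36,"dy":-11.6,"dz":0,"rx":0,"ry":0,"rz":0,"hand":-1},{"dx":-36,"dy":-12,"dz":0,"rx":0,"ry":0,"rz":0,"hand":-1},{"dx":-36,"dy":-12,"dz":0,"rx":0,"ry":0,"rz":0,"hand":-1},{"dx":-36,"dy":-12,"dz":0,"rx":0,"ry":0,"rz":0,"hand":-1},{"dx":-36,"dy":-12,"dz":0,"rx":0,"ry":0,"rz":0,"hand":-1},{"dx":-32,"dy":-10,"dz":0,"rx":0,"ry":0,"rz":0,"hand":-1},{"dx":-16,"dy":-5,"dz":0,"rx":0,"ry":0,"rz":0,"hand":-1},{"dx":-5,"dy":-1,"dz":0,"rx":0,"ry":0,"rz":0,"hand":-1}]'
python3 -m inch '[{"dx":0,"dy":0,"dz":0,"rx":0,"ry":0,"rz":0.14,"hand":-1},{"dx":0,"dy":0,"dz":0,"rx":0,"ry":0,"rz":0.1465,"hand":-1},{"dx":0,"dy":0,"dz":0,"rx":0,"ry":0,"rz":0.1465,"hand":-1},{"dx":0,"dy":0,"dz":0,"rx":0,"ry":0,"rz":0.1465,"hand":-1},{"dx":0,"dy":0,"dz":0,"rx":0,"ry":0,"rz":0.1465,"hand":-1},{"dx":0,"dy":0,"dz":0,"rx":0,"ry":0,"rz":0.1465,"hand":-1},{"dx":0,"dy":0,"dz":0,"rx":0,"ry":0,"rz":0.1465,"hand":-1},{"dx":0,"dy":0,"dz":0,"rx":0,"ry":0,"rz":0.1465,"hand":-1},{"dx":0,"dy":0,"dz":0,"rx":0,"ry":0,"rz":0.1465,"hand":-1},{"dx":0,"dy":0,"dz":0,"rx":0,"ry":0,"rz":0.1465,"hand":-1}]'
python3 -m inch '[{"dx":0,"dy":0,"dz":0,"rx":0,"ry":0,"rz":0.06,"hand":-1},{"dx":0,"dy":0,"dz":0,"rx":0,"ry":0,"rz":0,"hand":-1},{"dx":0,"dy":0,"dz":0,"rx":0,"ry":0,"rz":0,"hand":-1}]'
python3 goal.py 473 -302 205 8
cat > blk.py <<'E'
from h import *
import sys
n=sys.argv[1]
c=bot.get_calibration('wrist'); I,D=bot.grab_frame('wrist'); save(n,I); P=cloud(c,D)
q=bot.trace('wrist','new_block')[0]; m=q['region']; z=P[...,2]; print(q['score'],q['box'])
zz=np.nanpercentile(z[m],97); print('ztop',zz)
for lo,hi in [(zz-.006,zz+.006),(zz-.036,zz-.026)]:
    k=m&(z>lo)&(z<hi); k=cv2.morphologyEx(k.astype(np.uint8),cv2.MORPH_OPEN,np.ones((3,3)))>0
    p=P[k]; r=cv2.minAreaRect((p[:,:2]*1000).astype(np.float32)); print(len(p),np.round(np.median(p[:,2]),4),np.round(r[0],1),np.round(r[1],1),round(r[2],1))
E
python3 blk.py w6
```

```text
clock: 13.55
position: [0.4715, -0.3033, 0.2066]
tool_rot: [-3.14, 0.0, 1.655]
force: [0.3, 0.4, -0.3]
grip_width: 0.0854
clock: 14.55
position: [0.4731, -0.3002, 0.2068]
tool_rot: [-3.141, 0.0, 0.195]
force: [0.5, 0.2, 0.3]
grip_width: 0.0855
clock: 14.85
position: [0.473, -0.3007, 0.2069]
tool_rot: [-3.141, 0.001, 0.143]
force: [0.4, 0.8, -0.4]
grip_width: 0.0854
t 14.85 pos [ 473.  -300.7  206.9] rpy [-1.7998e+02  3.0000e-02  8.1700e+00] F [ 0.4  0.8 -0.4] w 85.4
q [-0.1   0.59  0.83  1.83 -0.52  0.96 -0.47]
shift tool (rows before turning): [-0.1  1.3  1.9]  shift in goal tool axes (after turning): [-0.1  1.3  1.9]  turn rotvec: [-0.0004  0.0005  0.0029]
0.6 [256.6, 145.9, 310.5, 232.0]
ztop 0.04999944944779711
1159 0.049 [ 472.5 -300.7] [50.2 27.6] 7.2
2325 0.0191 [ 472.8 -300.7] [102.5  60. ] 7.6
```

View pics/w6.png

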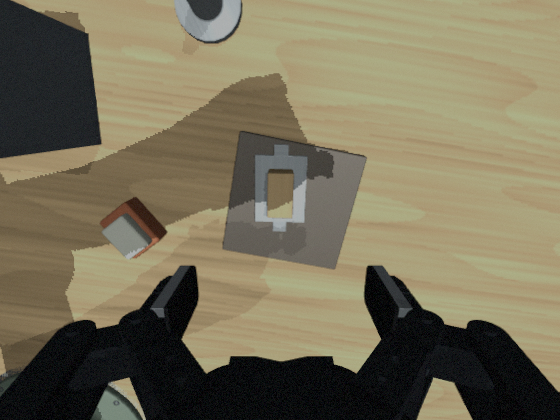

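```bash
python3 -m inch '[{"dx":-0.3,"dy":0,"dz":20,"rx":0,"ry":0,"rz":0.0117,"hand":-1},{"dx":0,"dy":0,"dz":30,"rx":0,"ry":0,"rz":0,"hand":-1},{"dx":0,"dy":0,"dz":30,"rx":0,"ry":0,"rz":0,"hand":-1},{"dx":0,"dy":0,"dz":30,"rx":0,"ry":0,"rz":0,"hand":-0.6},{"dx":0,"dy":0,"dz":25,"rx":0,"ry":0,"rz":0,"hand":-0.6},{"dx":0,"dy":0,"dz":15,"rx":0,"ry":0,"rz":0,"hand":-0.6},{"dx":0,"dy":0,"dz":10,"rx":0,"ry":0,"rz":0,"hand":-0.6},{"dx":0,"dy":0,"dz":5,"rx":0,"ry":0,"rz":0,"hand":-0.6},{"dx":0,"dy":0,"dz":0,"rx":0,"ry":0,"rz":0,"hand":-0.6}]' 60
python3 goal.py 472.7 -300.7 23 7.5
```

```text
clock: 15.85
position: [0.4725, -0.3017, 0.0425]
tool_rot: [3.141, -0.0, 0.128]
force: [0.9, -0.7, -0.3]
grip_width: 0.0683
t 15.85 pos [ 472.5 -301.7   42.5] rpy [ 1.7999e+02 -1.0000e-02  7.3200e+00] F [ 0.9 -0.7 -0.3] w 68.3
q [ 0.05  0.8   0.61  1.92 -0.74  0.65 -0.32]
shift tool (rows before turning): [ 0.3 -1.  19.5]  shift in goal tool axes (after turning): [ 0.3 -1.  19.5]  turn rotvec: [ 0.0001 -0.0002 -0.0031]
```

```bash
python3 -m inch '[{"dx":0.2,"dy":-0.8,"dz":10,"rx":0,"ry":0,"rz":-0.002,"hand":-0.6},{"dx":0,"dy":0,"dz":7,"rx":0,"ry":0,"rz":0,"hand":-0.6},{"dx":0,"dy":0,"dz":2.5,"rx":0,"ry":0,"rz":0,"hand":-0.6},{"dx":0,"dy":0,"dz":0,"rx":0,"ry":0,"rz":0,"hand":-0.6},{"dx":0,"dy":0,"dz":0,"rx":0,"ry":0,"rz":0,"hand":-0.6}]'
python3 goal.py 472.7 -300.7 23 7.5
```

```text
clock: 16.35
position: [0.4725, -0.3009, 0.0229]
tool_rot: [3.141, -0.0, 0.13]
force: [0.7, -0.1, -0.8]
grip_width: 0.068
t 16.35 pos [ 472.5 -300.9   22.9] rpy [179.99  -0.     7.42] F [ 0.7 -0.1 -0.8] w 68.0
q [ 0.07  0.83  0.58  1.93 -0.77  0.62 -0.3 ]
shift tool (rows before turning): [ 0.2 -0.1 -0.1]  shift in goal tool axes (after turning): [ 0.2 -0.1 -0.1]  turn rotvec: [ 0.0002 -0.0001 -0.0013]
```

```bash
python3 -m inch '[{"dx":0,"dy":0,"dz":0,"rx":0,"ry":0,"rz":0,"hand":1},{"dx":0,"dy":0,"dz":0,"rx":0,"ry":0,"rz":0,"hand":1},{"dx":0,"dy":0,"dz":0,"rx":0,"ry":0,"rz":0,"hand":1},{"dx":0,"dy":0,"dz":0,"rx":0,"ry":0,"rz":0,"hand":1},{"dx":0,"dy":0,"dz":0,"rx":0,"ry":0,"rz":0,"hand":1},{"dx":0,"dy":0,"dz":0,"rx":0,"ry":0,"rz":0,"hand":1}]' 90
python3 goal.py 472.7 -300.7 23 7.5
```

```text
clock: 16.95
position: [0.4726, -0.3007, 0.0233]
tool_rot: [-3.142, -0.0, 0.13]
force: [-1.7, 2.3, 9.4]
grip_width: 0.0266
t 16.95 pos [ 472.6 -300.7   23.3] rpy [-1.80e+02 -3.00e-02  7.43e+00] F [-1.7  2.3  9.4] w 26.6
q [ 0.07  0.83  0.58  1.93 -0.77  0.62 -0.3 ]
shift tool (rows before turning): [ 0.1 -0.   0.3]  shift in goal tool axes (after turning): [ 0.1 -0.   0.3]  turn rotvec: [-0.0001 -0.0005 -0.0013]
```

```bash
python3 -m inch '[{"dx":0,"dy":0,"dz":-10,"rx":0,"ry":0,"rz":0,"hand":1},{"dx":0,"dy":0,"dz":-25,"rx":0,"ry":0,"rz":0,"hand":1},{"dx":0,"dy":0,"dz":-35,"rx":0,"ry":0,"rz":0,"hand":1},{"dx":0,"dy":0,"dz":-35,"rx":0,"ry":0,"rz":0,"hand":1},{"dx":0,"dy":0,"dz":-35,"rx":0,"ry":0,"rz":0,"hand":1},{"dx":0,"dy":0,"dz":-35,"rx":0,"ry":0,"rz":0,"hand":1},{"dx":0,"dy":0,"dz":-25,"rx":0,"ry":0,"rz":0,"hand":1},{"dx":0,"dy":0,"dz":-15,"rx":0,"ry":0,"rz":0,"hand":1},{"dx":0,"dy":0,"dz":0,"rx":0,"ry":0,"rz":0,"hand":1}]'
python3 goal.py 468.4 309.3 235 62.8; python3 blk.py w7
```

```text
clock: 17.85
position: [0.473, -0.3009, 0.2393]
tool_rot: [3.141, -0.002, 0.13]
force: [0.2, -1.0, -2.1]
grip_width: 0.0268
t 17.85 pos [ 473.  -300.9  239.3] rpy [ 1.7995e+02 -1.2000e-01  7.4400e+00] F [ 0.2 -1.  -2.1] w 26.8
q [-0.13  0.55  0.87  1.8  -0.49  1.02 -0.51]
shift tool (rows before turning): [  74.4 -605.7    3.9]  shift in goal tool axes (after turning): [ 540.7 -283.     4.3]  turn rotvec: [ 0.0019 -0.0015 -0.9663]
0.56 [225.5, 169.0, 339.8, 337.7]
ztop 0.2657843527186499
5450 0.2649 [ 473.  -301.9] [50.8 28. ] 7.3
5864 0.2351 [ 498.6 -298.7] [53.  60.4] 7.3
```

View pics/w7.png

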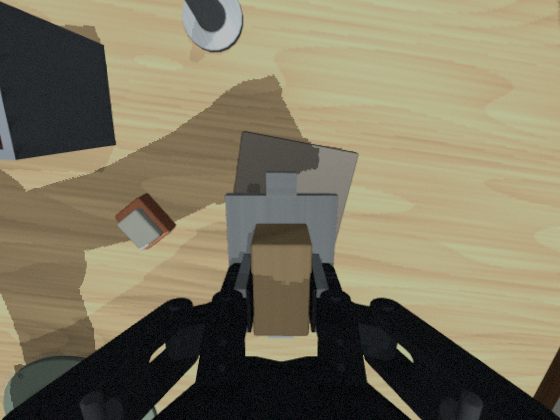

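The pale block is held level (top at 265 mm) and aligned with the tool. I'm carrying it over to the bracket.

```bash
python3 -m inch '[{"dx":0,"dy":0,"dz":0,"rx":0,"ry":0,"rz":-0.138,"hand":1},{"dx":0,"dy":0,"dz":0,"rx":0,"ry":0,"rz":-0.138,"hand":1},{"dx":0,"dy":0,"dz":0,"rx":0,"ry":0,"rz":-0.138,"hand":1},{"dx":0,"dy":0,"dz":0,"rx":0,"ry":0,"rz":-0.138,"hand":1},{"dx":0,"dy":0,"dz":0,"rx":0,"ry":0,"rz":-0.138,"hand":1},{"dx":0,"dy":0,"dz":0,"rx":0,"ry":0,"rz":-0.138,"hand":1},{"dx":0,"dy":0,"dz":0,"rx":0,"ry":0,"rz":-0.138,"hand":1}]'
python3 -m inch '[{"dx":20,"dy":-10.5,"dz":0,"rx":0,"ry":0,"rz":0,"hand":1},{"dx":33,"dy":-17.3,"dz":0,"rx":0,"ry":0,"rz":0,"hand":1},{"dx":35,"dy":-18.3,"dz":0,"rx":0,"ry":0,"rz":0,"hand":1},{"dx":35,"dy":-18.3,"dz":0,"rx":0,"ry":0,"rz":0,"hand":1},{"dx":35,"dy":-18.3,"dz":0,"rx":0,"ry":0,"rz":0,"hand":1},{"dx":35,"dy":-18.3,"dz":0,"rx":0,"ry":0,"rz":0,"hand":1},{"dx":35,"dy":-18.3,"dz":0,"rx":0,"ry":0,"rz":0,"hand":1},{"dx":35,"dy":-18.3,"dz":0,"rx":0,"ry":0,"rz":0,"hand":1},{"dx":35,"dy":-18.3,"dz":0,"rx":0,"ry":0,"rz":0,"hand":1},{"dx":35,"dy":-18.3,"dz":0,"rx":0,"ry":0,"rz":0,"hand":1}]'
python3 goal.py 468.4 309.4 235 62.8
```

```text
clock: 18.65
position: [0.4719, -0.3003, 0.2362]
tool_rot: [-3.139, 0.0, 1.101]
force: [-0.4, 1.0, -2.4]
grip_width: 0.0263
clock: 19.65
position: [0.469, 0.0767, 0.2366]
tool_rot: [-3.14, 0.001, 1.096]
force: [-0.1, -0.6, -1.9]
grip_width: 0.0265
t 19.65 pos [469.   76.7 236.6] rpy [-1.7992e+02  8.0000e-02  6.2780e+01] F [-0.1 -0.6 -1.9] w 26.5
q [-0.74  0.32  0.57  2.   -0.22  0.89 -0.53]
shift tool (rows before turning): [ 206.7 -107.     1.5]  shift in goal tool axes (after turning): [ 206.7 -106.9    1.6]  turn rotvec: [-0.0014  0.0014 -0.0003]
```

```bash
python3 -m inch '[{"dx":34,"dy":-17.6,"dz":0,"rx":0,"ry":0,"rz":0,"hand":1},{"dx":34,"dy":-17.6,"dz":0,"rx":0,"ry":0,"rz":0,"hand":1},{"dx":34,"dy":-17.6,"dz":0,"rx":0,"ry":0,"rz":0,"hand":1},{"dx":34,"dy":-17.6,"dz":0,"rx":0,"ry":0,"rz":0,"hand":1},{"dx":32,"dy":-16.6,"dz":0,"rx":0,"ry":0,"rz":0,"hand":1},{"dx":22,"dy":-11.4,"dz":0,"rx":0,"ry":0,"rz":0,"hand":1},{"dx":12,"dy":-6,"dz":0,"rx":0,"ry":0,"rz":0,"hand":1},{"dx":4,"dy":-2,"dz":0,"rx":0,"ry":0,"rz":0,"hand":1},{"dx":0,"dy":0,"dz":0,"rx":0,"ry":0,"rz":0,"hand":1},{"dx":0,"dy":0,"dz":0,"rx":0,"ry":0,"rz":0,"hand":1}]'
python3 goal.py 468.4 309.4 90 62.8
```

```text
clock: 20.65
position: [0.4698, 0.3055, 0.2376]
tool_rot: [3.142, 0.001, 1.094]
force: [-0.4, -0.5, -1.7]
grip_width: 0.0261
t 20.65 pos [469.8 305.5 237.6] rpy [1.800e+02 4.000e-02 6.268e+01] F [-0.4 -0.5 -1.7] w 26.1
q [-1.04  0.45  0.5   1.79 -0.26  0.97 -0.91]
shift tool (rows before turning): [  2.9  -3.1 147.6]  shift in goal tool axes (after turning): [  2.9  -3.  147.6]  turn rotvec: [ 0.      0.0006 -0.0021]
```

```bash
python3 -m inch '[{"dx":1.5,"dy":-1.5,"dz":15,"rx":0,"ry":0,"rz":-0.002,"hand":1},{"dx":1.4,"dy":-1.5,"dz":30,"rx":0,"ry":0,"rz":0,"hand":1},{"dx":0,"dy":0,"dz":30,"rx":0,"ry":0,"rz":0,"hand":1},{"dx":0,"dy":0,"dz":30,"rx":0,"ry":0,"rz":0,"hand":1},{"dx":0,"dy":0,"dz":25,"rx":0,"ry":0,"rz":0,"hand":1},{"dx":0,"dy":0,"dz":15,"rx":0,"ry":0,"rz":0,"hand":1},{"dx":0,"dy":0,"dz":10,"rx":0,"ry":0,"rz":0,"hand":1},{"dx":0,"dy":0,"dz":5,"rx":0,"ry":0,"rz":0,"hand":1},{"dx":0,"dy":0,"dz":0,"rx":0,"ry":0,"rz":0,"hand":1},{"dx":0,"dy":0,"dz":0,"rx":0,"ry":0,"rz":0,"hand":1}]'
python3 goal.py 468.4 309.4 75 62.8
python3 - <<'E'
from h import *
c=bot.get_calibration('wrist'); I,D=bot.grab_frame('wrist'); save('w8',I); P=cloud(c,D); z=P[...,2]
hsv=cv2.cvtColor(I,cv2.COLOR_RGB2HSV); m=(hsv[...,0]>95)&(hsv[...,0]<125)&(hsv[...,1]>120)&(z<.022)&(z>.008)
s=bot.observe(); T=R.from_euler('xyz',s['tool_rot']).as_matrix()
L=(P-s['position'])@T*1000
for nm,k in [('blue base',m)]:
    p=L[k]; print(nm,len(p),'tool x',np.percentile(p[:,0],[1,99]),'tool y',np.percentile(p[:,1],[1,99]))
k=(z>.064)&(z<.075)&(np.abs(L[...,0])<60)&(np.abs(L[...,1])<35); p=L[k]; print('plate',len(p),'x',np.percentile(p[:,0],[1,99.5]),'y',np.percentile(p[:,1],[1,99]))
E
```

```text
clock: 21.65
position: [0.4686, 0.3111, 0.0786]
tool_rot: [3.141, -0.001, 1.098]
force: [0.1, -0.1, -1.1]
grip_width: 0.0261
t 21.65 pos [468.6 311.1  78.6] rpy [ 1.7998e+02 -6.0000e-02  6.2880e+01] F [ 0.1 -0.1 -1.1] w 26.1
q [-0.95  0.67  0.38  1.9  -0.39  0.64 -0.81]
shift tool (rows before turning): [-1.6  0.5  3.6]  shift in goal tool axes (after turning): [-1.6  0.5  3.6]  turn rotvec: [ 0.0004 -0.001   0.0014]
blue base 3221 tool x [-30.81328852  60.0186082 ] tool y [-43.05031243  44.8050127 ]
plate 4950 x [-2.07885439 50.92297504] y [-29.04269083  29.91682147]
```

View pics/w8.png

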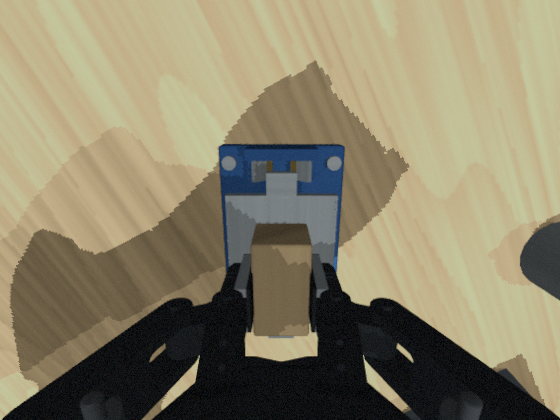

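The wrist view shows the ear at (282,183) in line with the slot at (282,170). The offsets left are −1.6 mm along tool x and +0.5 mm along y, so I correct those and enter.

```bash
python3 -m inch '[{"dx":-1,"dy":0.3,"dz":5,"rx":0,"ry":0,"rz":0.0014,"hand":1},{"dx":-0.6,"dy":0.2,"dz":8,"rx":0,"ry":0,"rz":0,"hand":1},{"dx":0,"dy":0,"dz":6,"rx":0,"ry":0,"rz":0,"hand":1},{"dx":0,"dy":0,"dz":4,"rx":0,"ry":0,"rz":0,"hand":1},{"dx":0,"dy":0,"dz":0,"rx":0,"ry":0,"rz":0,"hand":1},{"dx":0,"dy":0,"dz":0,"rx":0,"ry":0,"rz":0,"hand":1}]' 110
python3 goal.py 468.4 309.4 25.3 62.8
```

```text
clock: 22.3
position: [0.468, 0.3092, 0.0547]
tool_rot: [-3.142, 0.0, 1.096]
force: [0.5, 0.3, -1.6]
grip_width: 0.0262
t 22.3 pos [468.  309.2  54.7] rpy [-1.80e+02  1.00e-02  6.28e+01] F [ 0.5  0.3 -1.6] w 26.2
q [-0.94  0.71  0.35  1.91 -0.41  0.59 -0.79]
shift tool (rows before turning): [ 0.4  0.3 29.4]  shift in goal tool axes (after turning): [ 0.4  0.3 29.4]  turn rotvec: [-0.      0.0002  0.0001]
```

```bash
python3 -m inch '[{"dx":0.3,"dy":0.2,"dz":3,"rx":0,"ry":0,"rz":0,"hand":1},{"dx":0,"dy":0,"dz":4,"rx":0,"ry":0,"rz":0,"hand":1},{"dx":0,"dy":0,"dz":4,"rx":0,"ry":0,"rz":0,"hand":1},{"dx":0,"dy":0,"dz":3,"rx":0,"ry":0,"rz":0,"hand":1},{"dx":0,"dy":0,"dz":2,"rx":0,"ry":0,"rz":0,"hand":1},{"dx":0,"dy":0,"dz":0,"rx":0,"ry":0,"rz":0,"hand":1}]' 110
python3 goal.py 468.4 309.4 25.3 62.8
```

```text
clock: 22.9
position: [0.4682, 0.3094, 0.0386]
tool_rot: [-3.141, 0.0, 1.096]
force: [-0.7, 0.8, -0.7]
grip_width: 0.0264
t 22.9 pos [468.2 309.4  38.6] rpy [-1.7999e+02  1.0000e-02  6.2810e+01] F [-0.7  0.8 -0.7] w 26.4
q [-0.92  0.73  0.33  1.91 -0.42  0.56 -0.78]
shift tool (rows before turning): [ 0.1  0.2 13.3]  shift in goal tool axes (after turning): [ 0.1  0.2 13.3]  turn rotvec: [-0.0002  0.0002  0.0002]
```

Between the posts with no contact force. I press through the noses in small steps.

```bash
python3 -m inch '[{"dx":0,"dy":0,"dz":2,"rx":0,"ry":0,"rz":0,"hand":1},{"dx":0,"dy":0,"dz":2,"rx":0,"ry":0,"rz":0,"hand":1},{"dx":0,"dy":0,"dz":2,"rx":0,"ry":0,"rz":0,"hand":1},{"dx":0,"dy":0,"dz":0,"rx":0,"ry":0,"rz":0,"hand":1}]' 110
python3 -m inch '[{"dx":0,"dy":0,"dz":2,"rx":0,"ry":0,"rz":0,"hand":1},{"dx":0,"dy":0,"dz":2,"rx":0,"ry":0,"rz":0,"hand":1},{"dx":0,"dy":0,"dz":2,"rx":0,"ry":0,"rz":0,"hand":1},{"dx":0,"dy":0,"dz":0,"rx":0,"ry":0,"rz":0,"hand":1}]' 110
python3 goal.py 468.4 309.4 25.3 62.8
```

```text
clock: 23.3
position: [0.4682, 0.3097, 0.0326]
tool_rot: [-3.142, -0.0, 1.096]
force: [1.0, 2.4, -4.6]
grip_width: 0.0264
clock: 23.7
position: [0.4678, 0.309, 0.0261]
tool_rot: [-3.141, 0.001, 1.096]
force: [-0.1, 0.0, -10.8]
grip_width: 0.026
t 23.7 pos [467.8 309.   26.1] rpy [-1.7998e+02  7.0000e-02  6.2810e+01] F [ -0.1   0.  -10.8] w 26.0
q [-0.91  0.75  0.32  1.91 -0.43  0.54 -0.77]
shift tool (rows before turning): [0.6 0.3 0.8]  shift in goal tool axes (after turning): [0.6 0.3 0.8]  turn rotvec: [-0.0004  0.0013  0.0001]
```

```bash
python3 -m inch '[{"dx":0,"dy":0,"dz":1,"rx":0,"ry":0,"rz":0,"hand":1},{"dx":0,"dy":0,"dz":0,"rx":0,"ry":0,"rz":0,"hand":1}]' 110
python3 -m inch '[{"dx":0,"dy":0,"dz":1,"rx":0,"ry":0,"rz":0,"hand":1},{"dx":0,"dy":0,"dz":0,"rx":0,"ry":0,"rz":0,"hand":1}]' 110
python3 -m inch '[{"dx":0,"dy":0,"dz":1,"rx":0,"ry":0,"rz":0,"hand":1},{"dx":0,"dy":0,"dz":0,"rx":0,"ry":0,"rz":0,"hand":1}]' 110
```

```text
clock: 23.9
position: [0.4681, 0.3092, 0.0256]
tool_rot: [-3.141, 0.001, 1.096]
force: [-0.9, -1.0, -4.4]
grip_width: 0.0259
clock: 24.1
position: [0.4683, 0.3093, 0.0253]
tool_rot: [-3.141, -0.0, 1.096]
force: [-5.1, -2.6, 9.5]
grip_width: 0.0259
clock: 24.3
position: [0.4683, 0.3093, 0.0253]
tool_rot: [-3.141, -0.001, 1.096]
force: [-10.8, -6.1, 32.2]
grip_width: 0.0262
```

It bottomed out at TCP z 25.3, the same height as the seated worn block, and the force is rising. I relax, release and rise.

```bash
python3 -m inch '[{"dx":0,"dy":0,"dz":-1.5,"rx":0,"ry":0,"rz":0,"hand":1},{"dx":0,"dy":0,"dz":0,"rx":0,"ry":0,"rz":0,"hand":1},{"dx":0,"dy":0,"dz":0,"rx":0,"ry":0,"rz":0,"hand":-0.5},{"dx":0,"dy":0,"dz":0,"rx":0,"ry":0,"rz":0,"hand":-0.5},{"dx":0,"dy":0,"dz":0,"rx":0,"ry":0,"rz":0,"hand":-0.5},{"dx":0,"dy":0,"dz":0,"rx":0,"ry":0,"rz":0,"hand":-0.5},{"dx":0,"dy":0,"dz":-10,"rx":0,"ry":0,"rz":0,"hand":-0.5},{"dx":0,"dy":0,"dz":-20,"rx":0,"ry":0,"rz":0,"hand":-0.5},{"dx":0,"dy":0,"dz":-30,"rx":0,"ry":0,"rz":0,"hand":-0.5},{"dx":0,"dy":0,"dz":-35,"rx":0,"ry":0,"rz":0,"hand":-0.5}]' 40
python3 -m inch '[{"dx":0,"dy":0,"dz":-35,"rx":0,"ry":0,"rz":0,"hand":-0.5},{"dx":0,"dy":0,"dz":-30,"rx":0,"ry":0,"rz":0,"hand":-0.5},{"dx":0,"dy":0,"dz":-15,"rx":0,"ry":0,"rz":0,"hand":-0.5},{"dx":0,"dy":0,"dz":0,"rx":0,"ry":0,"rz":0,"hand":-0.5},{"dx":0,"dy":0,"dz":0,"rx":0,"ry":0,"rz":0,"hand":-0.5}]'
python3 blk.py w9
python3 - <<'E'
from h import *
I,D=bot.grab_frame('scene'); save('s9',I); c=bot.get_calibration('wrist'); I,D=bot.grab_frame('wrist'); P=cloud(c,D)
# flatness: fit plane on plate and block top
q=bot.trace('wrist','new_block')[0]['region']; p=P[q&(P[...,2]>.015)&(P[...,2]<.026)]
A=np.c_[p[:,:2]-p[:,:2].mean(0),np.ones(len(p))]; s=np.linalg.lstsq(A,p[:,2],rcond=None)[0]; print('plate plane slopes',np.round(s,4))
print(np.round(bot.observe()['position'],4))
E
```

```text
clock: 25.3
position: [0.468, 0.309, 0.1215]
tool_rot: [-3.141, 0.001, 1.096]
force: [0.8, 0.5, 0.7]
grip_width: 0.064
clock: 25.8
position: [0.4681, 0.3094, 0.2005]
tool_rot: [-3.141, -0.0, 1.096]
force: [-0.1, -0.4, -0.9]
grip_width: 0.0641
0.72 [257.3, 143.1, 308.6, 233.1]
ztop 0.052018202387227507
1233 0.0511 [468.1 308.5] [50.1 28. ] 63.0
2401 0.0211 [468.2 308.9] [102.7  60.3] 63.1
plate plane slopes [-0.0001 -0.0025  0.0211]
[0.468  0.3092 0.1996]
```

View pics/w9.png

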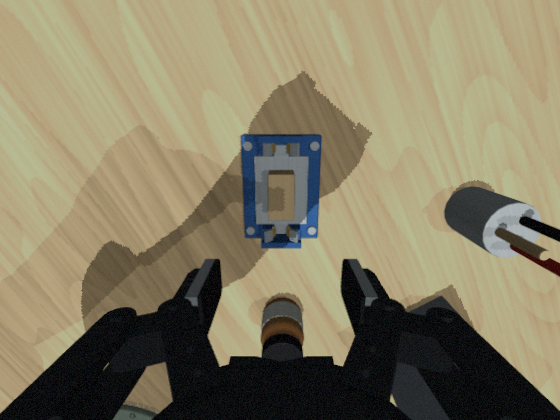

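View pics/s9.png

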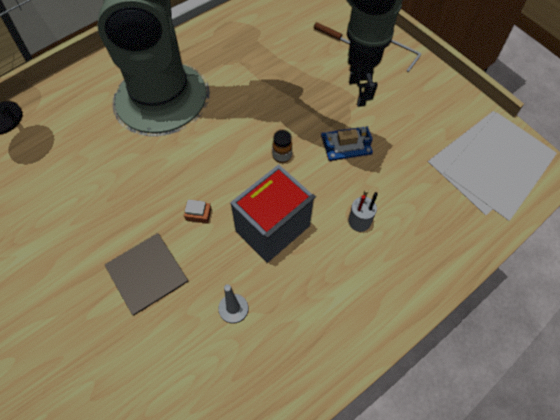

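The wrist view shows the pale block home at (280,190) under the noses. Its top is at 51.1 mm and its plate at 21.1 mm, against 51.0 and 21.1 mm for the worn block when seated. In the scene view the flap is shut at (275,200), and the jar, brick, pot and cone are at their old pixels.

```bash
python3 -c "
from workcell import bot
print(bot.observe()['clock']); print(bot.job_done())"
```

```text
26.05
the job is handed in; nothing more can be done
None
```

The job is done and handed in at about 26 s. The worn block is in the scrap box, and the new block is pressed home in the bracket.

- **Worn block:** I let go with its underside about 54 mm and its top about 18 mm below the mouth. I went no deeper because the gripper's links hang low over the box wall there. It fell to the floor of the box, and the flap shut, measured level at 0.150–0.151 m.
- **New block:** It snapped between the noses and bottomed out at the same tool height as the worn block (25.3 mm), with press force reaching 32 N. After release its heights matched the seated worn block's (top 51.1 against 51.0 mm, plate 21.1 mm for both). Its tilt was under 0.003, its centre within about 1 mm of the bracket's and its yaw within 0.3°.
- **Other objects:** In the last scene picture the jar, bricks, pot and cone stood where they began, and the gripper was clear of everything.
- **Checks that disagreed:** The networks took the bracket for the pot in the top picture, and the box for the bracket and worn block in the first scene picture. I relied on the depth measurements, which agreed between cameras to about 1–2 mm.

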